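# Bring the specimen carriage to rest in front of the microscope lens

### The job

Push the heavy, almost frictionless specimen carriage along its rail until the specimen stands centred in front of the microscope's lens, brake it so that it stays there at rest for several seconds, and never let it run into a stop at either end. Push and brake it gently with the closed fingers on the two sprung buffers in its window, not on the deck, housings or specimen; then take the hand away, leaving the carriage standing at the lens.

Things in the scene. Friction and masses are not known exactly. Their poses are not given: they have to be found in the camera images.
- rail: Fixed steel guide rail lying on the bench, base plate 110 x 760 mm, rail tops 32 mm above the bench. Origin on the bench at the middle of its length and width; y axis = along the rail, the direction in which the carriage travels to the lens; x axis = across, away from the robot; z up. It lies turned up to 0.12 rad. Start stop: a 30 mm thick block at its -y end.
- carriage (a joint): Position of the carriage along the rail's +y (m), 0 = at the start stop; its middle is at y = -0.16 + this value in the rail's frame. Starts at 0.02 to 0.07; the lens lies at 0.22 to 0.30. Moving mass nominally 2.1 kg (1.6 to 2.8), viscous friction 0.12 N s/m, dry friction 0.004 N: left alone it coasts for many seconds.
- window (a point): Middle of the window between the two buffers, moves with the carriage; 76 mm above the bench (mid-height of the buffers), 15 mm to the robot's side of the rail's middle. Buffer faces at rest are at +55 mm and -55 mm along the rail from this point. The deck below it is 24 mm lower.
- buffer_far (a joint): Compression (m, 0 to 0.035) of the sprung buffer at the window's +y end, a black rubber-faced block 90 mm across, 36 mm high, 40 mm out of its housing. Pushing it towards +y drives the carriage to the lens through a spring of 30 N/m, damping 0.5 N s/m, no preload; solid at 0.035.
- buffer_near (a joint): The same for the sprung buffer at the -y end of the window: compression (m, 0 to 0.035), 30 N/m. Pushing it towards -y brakes the carriage or drives it back. A hand held still against a buffer makes the carriage bounce off.
- specimen: Black round specimen mount, 34 mm diameter, with a polished steel face towards +x, in a dark steel holder on the deck's far edge, 66 mm beyond the rail's middle and midway along the carriage, top 114 mm above the bench. Origin under its holder's centre on the deck. Not to be touched.
- specimen_mid (a point): Centre of the specimen mount, moves with the carriage; 97 mm above the bench, level with the lens.
- station: Fixed white bench microscope beyond the rail, foot 170 x 120 mm, lens barrel (30 mm diameter, axis 97 mm up) looking level along -x. Origin on the bench under the lens axis at the foot's front edge, axes parallel to the rail's: the specimen is centred when specimen_mid has y = 0 here. Far stop: dark steel arm across the rail, 65 to 95 mm up, face at y = +0.200 m here.
- nose (a point): Middle of the carriage's +y end face (150 mm from its middle), the end that would strike the far stop; there are 50 mm left to the stop when the specimen is centred.
- deck: The carriage's deck: aluminium plate 150 mm across, 300 mm along the rail, top 52 mm above the bench, with a white housing at each end (100 mm across, 55 mm along, top 100 mm above the bench). Between them is the window, open above and towards the robot, into which a sprung black buffer sticks out of each housing. Origin under the plate's centre, 42 mm up. Not to be pushed.

How it is judged (in metres and radians):
On the way:
1. the specimen stands at rest centred before the lens for 3 s (y of specimen_mid in the frame of station between -0.012 and 0.012 m and velocity of joint carriage between -0.006 and 0.006 m/s), for 3 s.
At the end, for the whole second after the job is handed in: The specimen's centre is within 12 mm of the lens axis along the rail and the carriage moves slower than 6 mm/s, after having stood so for 3 s without a break; the hand touches nothing (all of step 1).
It fails at once if the carriage runs into the far stop (nose within 2 mm of it) (y of nose in the frame of station above 0.198 m).
It fails at once if the carriage runs back into the start stop (within 2 mm) (value of joint carriage below 0.002 m).
It fails at once if the deck, a housing or the specimen is pushed with more than 3 N (contact force between the fingers and deck above 3 N).
It fails at once if the carriage is struck or pushed with more than 12 N (contact force between the fingers and rail above 12 N).
It also fails if it takes over 38 s, if anything falls off the work surface, if the arm or the gripper's body presses on something with over 40 N, if the wrist force passes 120 N, or if a joint passes its speed limit or range.

### The arm

A 6-joint arm with a two-finger parallel gripper is mounted at the origin on the work surface. World frame = base frame: x ahead of the robot, y to its left, z up, the work surface at z = 0. Lengths are in mm, angles in rad, forces in N, time in s.
With the tool pointing down it reaches from about 350 to 875 mm from the base axis. Payload 4.2 kg.
Tool frame: the origin (TCP) lies on the centre line of the jaws, within the pads' length; the fingertips stand 11 mm ahead of it and the grasp point (between the pads) lies 8 mm behind it; z points along the fingers, y is the line along which they close (so a half turn about z gives the same grasp; the last joint's range is limited). The gripper opens to 87 mm and grips with 3 to 60 N. Pads are 19 mm wide; open, the fingers measure 117 mm over their backs; the gripper's body (75 mm by 190 mm) begins 51 mm behind the grasp point.
Start: joints at [-0.951, 0.385, 0.008, 0, -1.194, -0.259], TCP at [220.653, -584.732, 233.55] pointing down, gripper open.
Joint ranges: [-3.14, 3.14], [-1.21, 2.06], [-1.07, 1.41], [-3.16, 2.05], [-2.99, -0.16], [-3.1, 3.1]. Speed limits (rad/s): [2.79, 2.79, 3.14, 3.14, 3.14, 3.14].

### API

Orientations are given as a unit quaternion [w, x, y, z].
In Python, from plant import get_state, grab_frame, camera_info, finish_job gives the robot as it stands.
- The arm moves only by the shell command python3 -m creep 'ROWS' [OPENING] [FORCE]. ROWS is a JSON object of lists of equal length, an entry for each row: "offset": the shift along the tool's x, y, z normalised to -1 to 1, where 1 is 5 cm, a list of three; "spin": the turn about the tool's z normalised to -1 to 1, where 1 is 60 degrees. A call has 1 to 5 rows; each row shifts and turns the commanded pose from where the row before left it, along the tool's axes as they then stand; what a row does not reach is not made up. A row lasts 1/8 s, in which the tool goes at most 62.5 mm and 10.7 degrees, less where a joint would pass 70% of its speed; a pose out of reach is approached as far as the arm can. A call with a number of a shift or a turn outside -1 to 1 is refused whole. A call with a gripper value outside its range is refused whole. OPENING is the opening, from 0 (shut) to 1 (fully open), set as the call begins (- or left out, the last holds). The fingers move at their own pace and stop on an object; FORCE is the grip in N (left out, the last holds). Time passes only in rows, so rows that do not move let the fingers close. It gives the time, the measured TCP pose, the force, the opening and the grip force at its end, in the units of the state.
- get_state(): the state, without advancing time (a new reading comes with each control period).
- grab_frame(name): name is "scene" or "top" or "wrist"; returns the picture (480x640x3 uint8, red, green, blue); there is no depth.
- camera_info(name): a dict with "fx", "fy", "cx", "cy" (pixels), "D" ([k1, k2, p1, p2, k3] as OpenCV has them; the pictures are not rectified), "rvec" (rotation vector, rad) and "tvec" (3), from world to camera coordinates, as OpenCV has them. Camera axes: x right, y down, z forward; pixel columns grow to the right and rows downward; lengths in mm; the calibration is good to about 2 mm. A picture is of the moment at which its call begins: read the wrist's pose just before it. camera_info takes no time and is no camera call; for the wrist camera it gives the pose at the moment of the call.
- finish_job(): hands the job in; it is judged then, once.
The state is a dict: "time_s": time; "joint_pos": joint angles; "qvel": joint speeds; "joint_torque": joint torques, N m; "tcp_pos": TCP position; "ee_rot": TCP orientation; "contact_force": force on the tool from outside, world axes, zero at the start; "torque": the same for the moment, N m; "finger_gap": opening from 0.0 (shut) to 1.0 (fully open); "grip_force": force on a finger pad.
Only numpy, scipy, OpenCV 4.12 (cv2) and the standard library are available. Lean on these libraries where they do the work, as an engineer would, in place of code of your own. Each camera call takes 0.05 s, during which the arm holds its last target. There are 200 camera calls.

## Working session

There is one attempt and no reset: what is moved stays moved. The work goes in short steps, Python scripts to look and compute and a shell command to move; the robot and the scene stay as the last step left them, time stands still between calls to the robot, and variables do not carry over. Pictures are saved under pics/ and viewed, at most 10 in all, crops included, and the job is handed in when it is done.

```bash
mkdir -p pics; ls; python3 - <<'E'
from plant import *
import cv2
print(get_state())
for n in("scene","top"):
    print(n,camera_info(n)); cv2.imwrite(f"pics/{n}0.png",grab_frame(n)[:,:,::-1])
E
```

```text
pics
{'time_s': 0.0, 'joint_pos': array([-9.51413914e-01,  3.85573550e-01,  6.62126988e-03, -5.01120154e-04,
       -1.19396899e+00, -2.58644076e-01]), 'qvel': array([-0.00166529, -0.00175493, -0.00027446, -0.00112219,  0.00039858,
       -0.00111063]), 'joint_torque': array([-1.08447497e-03, -3.90664029e+01,  1.87402403e+01,  4.21979651e+00,
        1.10013108e-02, -1.95802827e-04]), 'tcp_pos': array([ 220.4473678 , -584.22016763,  232.44720448]), 'ee_rot': array([-2.40800712e-04, -1.79301711e-01,  9.83793532e-01,  1.06070239e-03]), 'contact_force': array([-0.63797212,  0.30704112, -0.53906974]), 'torque': array([-0.00365513, -0.01999559,  0.00602356]), 'grip_force': 0.0, 'finger_gap': 1.0003058237446212}
scene {'fx': 461.4224097518104, 'fy': 461.4224097518104, 'cx': 318.04785260447375, 'cy': 238.2049304662519, 'D': array([-0.06287886,  0.        ,  0.        ,  0.        ,  0.        ]), 'rvec': array([ 1.86280515,  1.34744166, -0.66054122]), 'tvec': array([-142.81010682, -291.54399548, 1185.05965187])}
top {'fx': 536.1654223105244, 'fy': 536.1654223105244, 'cx': 324.52071712302836, 'cy': 243.61632701142108, 'D': array([-0.15850114,  0.        ,  0.        ,  0.        ,  0.        ]), 'rvec': array([ 2.16777017, -2.17131985,  0.10017898]), 'tvec': array([-37.71319826, 634.96935736, 883.77697196])}
```

View pics/scene0.png

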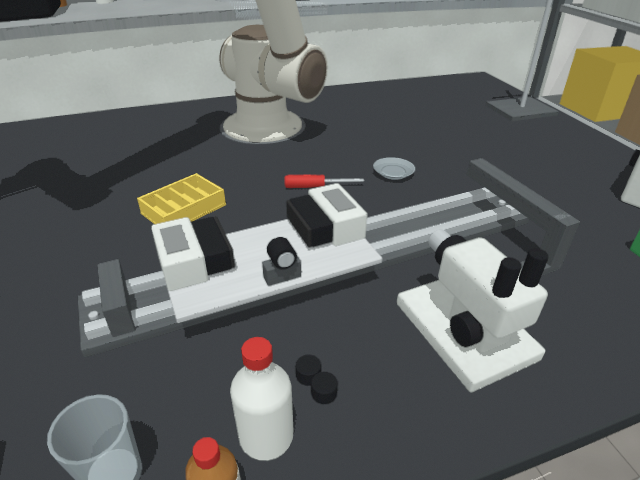

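View pics/top0.png

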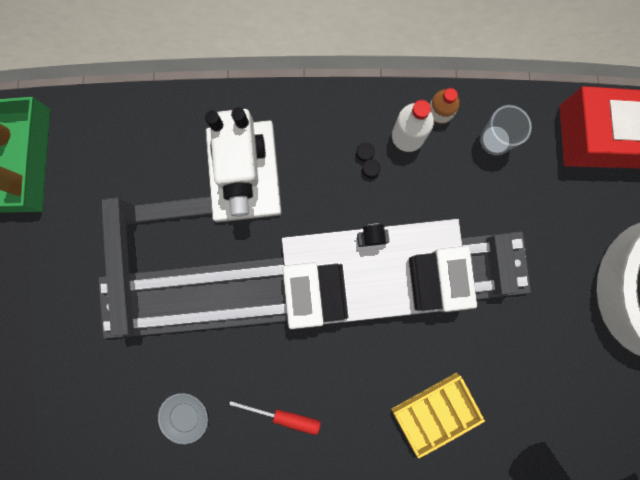

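The scene view shows the carriage at the start end (left), the microscope at about (470,290) and the far stop at about (525,205). In the top view +y runs left: the deck's far edge goes from (283,237) to (460,221), the buffers are at about (333,292) and (425,282), the specimen is at (374,235), the lens barrel at (239,205) and the stop face at about x=125.

```bash
cat > h.py <<'E'
import numpy as np, cv2
from plant import *
def ray(uv,cam,z):
    c=camera_info(cam);K=np.array([[c['fx'],0,c['cx']],[0,c['fy'],c['cy']],[0,0,1]])
    p=cv2.undistortPoints(np.array(uv,float).reshape(-1,1,2),K,c['D'],None)[:,0]
    R=cv2.Rodrigues(c['rvec'])[0];o=-R.T@c['tvec'];d=np.c_[p,np.ones(len(p))]@R
    return o+d*((z-o[2])/d[:,2])[:,None]
E
python3 - <<'E'
import cv2
a=cv2.imread("pics/top0.png")
cv2.imwrite("pics/a.png",cv2.resize(a[185:345,95:295],None,fx=4,fy=3.75,interpolation=cv2.INTER_CUBIC)[:600])
cv2.imwrite("pics/b.png",cv2.resize(a[205:345,275:475],None,fx=4,fy=4,interpolation=cv2.INTER_CUBIC))
E
```

```text
(no output)
```

View pics/a.png

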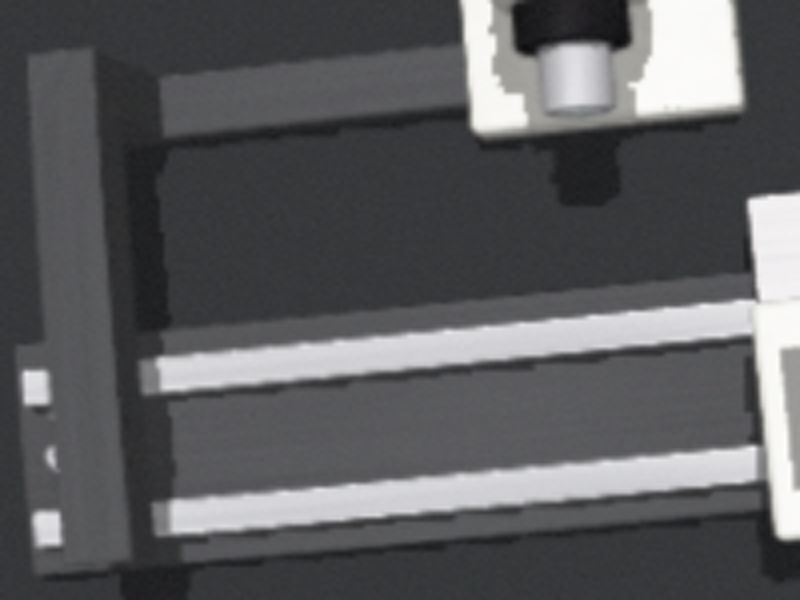

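View pics/b.png

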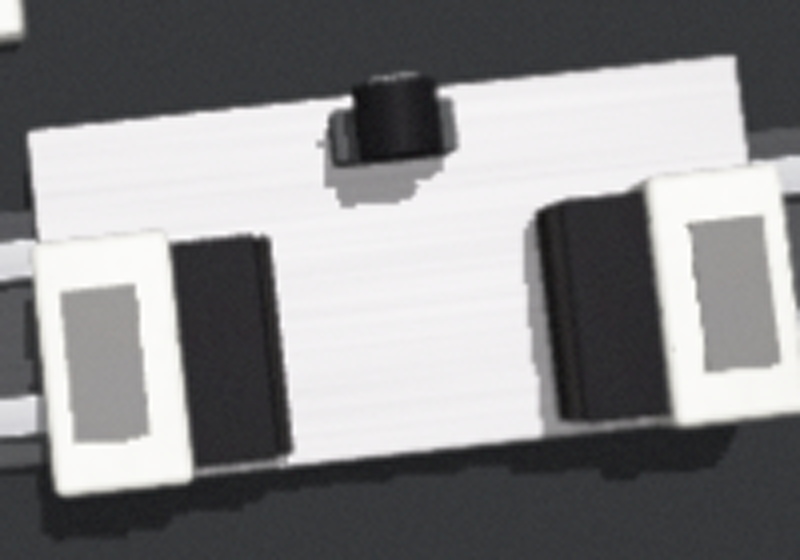

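The crops show the lens barrel centred at (578,105) in a and the stop arm's inner top edge from (95,50) to (132,558). In b the deck's far corners are (28,130) and (736,56), the specimen is centred at about (397,118), and the buffer faces run along (270,235)-(290,458) and (540,212)-(565,415).

```bash
python3 - <<'E'
from h import *
A=lambda l:[(95+u/4,185+v/3.75) for u,v in l]; B=lambda l:[(275+u/4,205+v/4) for u,v in l]
c=camera_info('top');R=cv2.Rodrigues(c['rvec'])[0];print('cam',-R.T@c['tvec'])
rail=ray(A([(165,375),(750,318),(165,518),(760,463)]),'top',32)
deck=ray(B([(28,130),(736,56)]),'top',52)
d1=rail[0]-rail[1];d2=rail[2]-rail[3];d3=deck[0]-deck[1]
for d in(d1,d2,d3):print('ang',np.arctan2(-d[0],d[1]),np.linalg.norm(d))
th=np.mean([np.arctan2(-d[0],d[1]) for d in(d1,d2,d3)])
e=np.array([-np.sin(th),np.cos(th)]);n=np.array([np.cos(th),np.sin(th)]);print('th',th)
def P(k,l,z):
    p=ray(l,'top',z);print(k,np.c_[p[:,:2]@n,p[:,:2]@e].round(1).tolist())
P('rail',A([(165,375),(750,318),(165,518),(760,463)]),32)
P('deck',B([(28,130),(736,56)]),52)
P('stop',A([(95,50),(132,558)]),95)
P('lens',A([(543,105),(612,100)]),97)
P('spec',B([(355,120),(438,118)]),97)
P('buf far',B([(270,235),(290,458)]),94)
P('buf near',B([(540,212),(565,415)]),94)
P('house',B([(35,247),(165,232),(58,495),(190,482),(642,182),(777,166),(675,424)]),100)
P('foot',A([(475,135),(743,110)]),20)
P('startstop?',[(497,240),(502,295)],65)
E
```

```text
cam [546.44139271 -42.88852418 940.86794243]
ang 0.10491299844717755 255.8086468154939
ang 0.10477302830825481 259.05583787462865
ang 0.10344231457182045 299.78415953361474
th 0.10437611377575094
rail [[590.3, 226.8], [590.4, -29.0], [524.8, 232.4], [524.9, -26.7]]
deck [[643.1, -35.1], [642.8, -334.8]]
stop [[731.4, 224.1], [510.0, 224.7]]
lens [[685.8, 39.7], [684.9, 11.8]]
spec [[628.0, -167.6], [625.3, -200.5]]
buf far [[586.4, -129.2], [498.4, -127.6]]
buf near [[584.0, -236.9], [503.2, -237.4]]
house [[591.2, -36.7], [591.6, -88.2], [493.8, -35.9], [493.5, -87.6], [591.2, -277.9], [591.7, -332.9], [495.0, -279.4]]
foot [[688.4, 83.5], [687.4, -34.5]]
startstop? [[599.6, -391.2], [507.9, -387.7]]
```

```bash
cat > s.py <<'E'
from h import *
th=0.1044;e=np.array([-np.sin(th),np.cos(th)]);n=np.array([np.cos(th),np.sin(th)])
s=get_state();p=s['tcp_pos'];w,x,y,z=s['ee_rot']
ty=np.array([2*(x*y-w*z),1-2*(x*x+z*z)])
print('t',s['time_s'],'n',(p[:2]@n).round(2),'e',(p[:2]@e).round(2),'z',p[2].round(2),'yaw-err deg',np.degrees(np.arctan2(ty[1],ty[0])-th-np.pi/2).round(2),'F',s['contact_force'].round(2),s['finger_gap'])
E
python3 -m creep '{"offset":[[0,0,0],[0,0,0]],"spin":[0.13,0.115]}' 0 20; python3 s.py
```

```text
time_s: 0.35
tcp_pos: [220.5, -584.4, 232.9]
ee_rot: [-0.0, -0.05, 0.999, 0.001]
contact_force: [0.3, 0.9, -0.0]
finger_gap: 0.855
grip_force: 0.0
t 0.35 n 158.43 e -604.21 z 232.87 yaw-err deg -0.25 F [ 0.26  0.95 -0.02] 0.8547028099297337
```

```bash
python3 -m creep '{"offset":[[-0.77,0.84,0],[-0.77,0.84,0],[-0.77,0.84,0],[-0.77,0.84,0],[-0.77,0.84,0]],"spin":[0,0,0,0,0]}' ; python3 s.py
```

```text
time_s: 0.98
tcp_pos: [390.9, -354.1, 233.3]
ee_rot: [-0.0, -0.052, 0.999, 0.0]
contact_force: [0.9, 0.9, 0.2]
finger_gap: 0.289
grip_force: 0.0
t 0.975 n 351.89 e -392.92 z 233.27 yaw-err deg -0.02 F [0.94 0.91 0.18] 0.2886431380868257
```

```bash
python3 -m creep '{"offset":[[-0.77,0.84,0],[-0.77,0.84,0],[-0.77,0.84,0],[-0.77,0.84,0],[0,0,0]],"spin":[0,0,0,0,0]}' ; python3 s.py
```

```text
time_s: 1.6
tcp_pos: [527.6, -169.9, 232.8]
ee_rot: [-0.0, -0.055, 0.999, 0.0]
contact_force: [0.5, -0.4, 0.2]
finger_gap: 0.003
grip_force: 0.0
t 1.6 n 507.05 e -223.91 z 232.78 yaw-err deg 0.27 F [ 0.48 -0.43  0.23] 0.0028126644519113684
```

```bash
python3 -m creep '{"offset":[[-0.71,0.81,0],[0,0,0.8],[0,0,0.8],[0,0,0.8],[0,0,0]],"spin":[0,0,0,0,0]}' ; python3 s.py
cat > pic.py <<'E'
import sys
from h import *
cv2.imwrite(f"pics/{sys.argv[1]}.png",grab_frame(sys.argv[2] if len(sys.argv)>2 else "top")[:,:,::-1])
E
python3 pic.py c1
```

```text
time_s: 2.22
tcp_pos: [554.0, -129.4, 110.4]
ee_rot: [-0.004, -0.051, 0.999, 0.0]
contact_force: [0.5, 0.4, 1.2]
finger_gap: 0.008
grip_force: 0.0
t 2.225 n 537.54 e -186.47 z 110.42 yaw-err deg -0.09 F [0.47 0.4  1.25] 0.007771467497644323
```

View pics/c1.png

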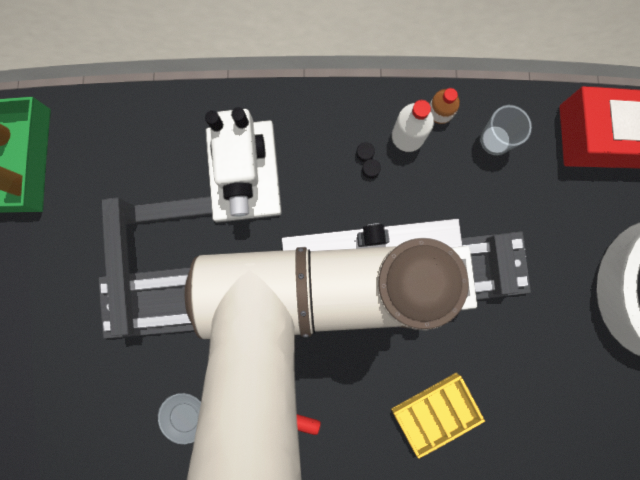

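The arm hides the window from above, but the deck's far edge, from (283,237) to (460,221), stays visible. I'll track the carriage along that edge.

```bash
cat > track.py <<'E'
# carriage travel from start (mm) via bright deck far-edge strip seen in a camera
import sys
from h import *
th=0.1044;e=np.array([-np.sin(th),np.cos(th)]);n=np.array([np.cos(th),np.sin(th)])
ee=np.arange(-420,150,0.5)
def ends(img,cam):
    c=camera_info(cam);K=np.array([[c['fx'],0,c['cx']],[0,c['fy'],c['cy']],[0,0,1]]);g=img.min(2).astype(np.float32);out=[]
    for nn in (632,635,638,640):
        P=np.c_[nn*n+ee[:,None]*e,np.full(len(ee),52.)]
        q=cv2.projectPoints(P,c['rvec'],c['tvec'],K,c['D'])[0][:,0].astype(np.float32)
        v=cv2.remap(g,q[:,0].reshape(1,-1),q[:,1].reshape(1,-1),1)[0]
        b=ee[v>130]; out.append((b.min(),b.max()))
    return np.median(out,0)
def snap():
    t=get_state()['time_s'];return t,ends(grab_frame('top'),'top'),ends(grab_frame('scene'),'scene')
if __name__=='__main__':
    if len(sys.argv)>1:
        for cam in('top','scene'):print(cam,ends(cv2.imread(f'pics/{cam}0.png'),cam))
    s=get_state();print('hand e',(s['tcp_pos'][:2]@e).round(1),'n',(s['tcp_pos'][:2]@n).round(1),'z',s['tcp_pos'][2].round(1),'F',s['contact_force'].round(2))
    t,a,b=snap();print('t',t,'top',a,'scene(+50ms)',b)
E
python3 track.py x
```

```text
top [-333.5  -34. ]
scene [-376.75  121.25]
hand e -186.8 n 539.6 z 112.9 F [0.06 0.35 1.38]
t 2.275 top [-333.5  -34. ] scene(+50ms) [-376.75  121.25]
```

```bash
sed -i 's/arange(-420,150/arange(-420,240/; s/,ends(grab_frame(.scene.),.scene.)$//; s/t,a,b=snap().*/t,a=snap();print("t",t,"top",a,"mid",a.mean())/' track.py; python3 -m creep '{"offset":[[-0.06,0,0.36],[0,0,0.34],[0,0.3,0],[0,0.3,0],[0,0,0]],"spin":[0,0,0,0,0]}' ; python3 track.py; python3 pic.py c2 scene
```

```text
time_s: 3.0
tcp_pos: [557.6, -97.1, 80.1]
ee_rot: [0.001, -0.053, 0.999, 0.0]
contact_force: [-0.6, -0.2, -0.4]
finger_gap: 0.004
grip_force: 0.0
hand e -154.7 n 544.5 z 80.1 F [-0.61 -0.25 -0.36]
t 3.0 top [-333.5  -34. ] mid -183.75
```

View pics/c2.png

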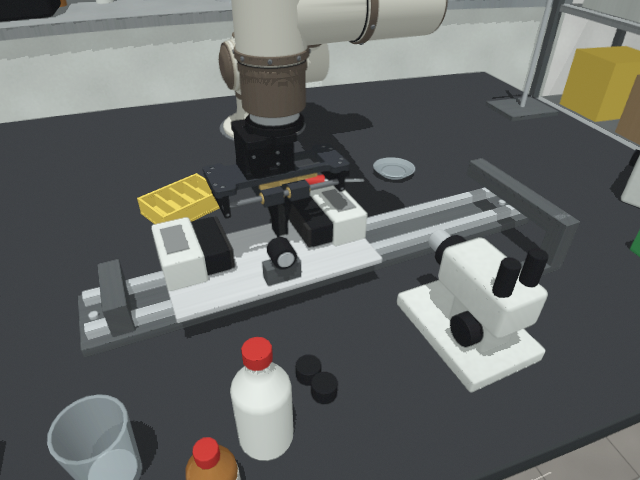

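The closed fingers stand in the window at about (280,215), just clear of the far buffer. I'll start the constant-speed push.

```bash
python3 -m creep '{"offset":[[0,0.08,0],[0,0.08,0],[0,0.08,0],[0,0.08,0],[0,0.08,0]],"spin":[0,0,0,0,0]}'; python3 s.py;  python3 -m creep '{"offset":[[0,0.08,0],[0,0.08,0],[0,0.08,0],[0,0.08,0],[0,0.08,0]],"spin":[0,0,0,0,0]}';python3 s.py
```

```text
time_s: 3.72
tcp_pos: [554.7, -78.5, 78.5]
ee_rot: [-0.0, -0.052, 0.999, -0.0]
contact_force: [0.6, 0.4, 0.8]
finger_gap: 0.007
grip_force: 0.0
t 3.725 n 543.55 e -135.86 z 78.49 yaw-err deg -0.01 F [0.56 0.39 0.79] 0.006573985905831352
time_s: 4.35
tcp_pos: [552.7, -58.6, 78.6]
ee_rot: [-0.0, -0.052, 0.999, 0.0]
contact_force: [-0.4, 0.1, -1.1]
finger_gap: 0.007
grip_force: 0.1
t 4.35 n 543.58 e -115.83 z 78.56 yaw-err deg -0.01 F [-0.43  0.07 -1.1 ] 0.007314307438065908
```

```bash
python3 -m creep '{"offset":[[0,0.08,0],[0,0.08,0]],"spin":[0,0]}' >/dev/null; python3 track.py;  python3 -m creep '{"offset":[[0,0.08,0],[0,0.08,0],[0,0.08,0]],"spin":[0,0,0]}'>/dev/null;python3 track.py
```

```text
hand e -107.8 n 543.6 z 78.6 F [-0.94 -0.16 -0.07]
t 4.6 top [-302.    -2.5] mid -152.25
hand e -95.9 n 543.6 z 78.6 F [ 0.31 -0.47  0.06]
t 5.025 top [-277.5   22.5] mid -127.5
```

```bash
python3 -m creep '{"offset":[[0,0.06,0],[0,0.06,0],[0,0.06,0],[0,0.06,0],[0,0.06,0]],"spin":[0,0,0,0,0]}' >/dev/null; python3 track.py;  python3 -m creep '{"offset":[[0,0.06,0],[0,0.06,0],[0,0.06,0],[0,0.06,0],[0,0.06,0]],"spin":[0,0,0,0,0]}'>/dev/null;python3 track.py
```

```text
hand e -80.9 n 543.6 z 78.5 F [-0.02  1.31  0.4 ]
t 5.7 top [-239.5   60.5] mid -89.5
hand e -65.9 n 543.6 z 78.6 F [-0.84 -0.24  0.28]
t 6.375 top [-203.5   95.5] mid -54.0
```

```bash
python3 -m creep '{"offset":[[0,0.08,0],[0,0.08,0],[0,0.08,0],[0,0.08,0],[0,0.08,0]],"spin":[0,0,0,0,0]}' >/dev/null; python3 track.py
```

```text
hand e -45.8 n 543.6 z 78.6 F [0.32 0.33 0.38]
t 7.05 top [-169.75  130.  ] mid -19.875
```

```bash
python3 -m creep '{"offset":[[0,0.08,0],[0,0.08,0],[0,0.056,0],[0,0.056,0],[0,0.056,0]],"spin":[0,0,0,0,0]}' >/dev/null;python3 -m creep '{"offset":[[0,0.056,0],[0,0.056,0],[0,0.056,0],[0,0.056,0],[0,0.056,0]],"spin":[0,0,0,0,0]}' >/dev/null; python3 track.py;python3 -m creep '{"offset":[[0,0.056,0],[0,0.056,0]],"spin":[0,0]}' >/dev/null; python3 track.py
```

```text
hand e -15.5 n 543.6 z 78.6 F [-0.05 -0.66 -0.28]
t 8.35 top [-116.5  183. ] mid 33.25
hand e -10.0 n 543.6 z 78.6 F [0.37 0.44 0.69]
t 8.65 top [-115.5  184. ] mid 34.25
```

```bash
python3 -m creep '{"offset":[[0,0.3,0],[0,0.4,0],[0,0.4,0]],"spin":[0,0,0]}' >/dev/null; python3 track.py;python3 -m creep '{"offset":[[0,0,0],[0,0,0]],"spin":[0,0]}' >/dev/null; python3 track.py
```

```text
hand e 46.6 n 543.7 z 78.6 F [-0.04 -0.43  0.08]
t 9.075 top [-116.   183.5] mid 33.75
hand e 45.0 n 543.5 z 78.5 F [-0.17 -0.69  0.45]
t 9.375 top [-116.5  183. ] mid 33.25
```

```bash
python3 -m creep '{"offset":[[0,-0.32,0],[0,-0.32,0],[0,-0.29,0],[0,0,0],[0,0,0]],"spin":[0,0,0,0,0]}' >/dev/null; python3 track.py;python3 -m creep '{"offset":[[0,-0.007,0],[0,-0.007,0],[0,-0.007,0],[0,-0.007,0],[0,-0.007,0]],"spin":[0,0,0,0,0]}' >/dev/null; python3 track.py
```

```text
hand e -1.9 n 543.7 z 78.6 F [ 0.52 -0.13  0.47]
t 10.05 top [-116.5  183. ] mid 33.25
hand e -3.3 n 543.6 z 78.6 F [ 0.42 -0.28  0.77]
t 10.725 top [-116.5  183. ] mid 33.25
```

```bash
python3 -m creep '{"offset":[[0,-0.008,0],[0,-0.008,0],[0,-0.008,0],[0,-0.008,0],[0,-0.008,0]],"spin":[0,0,0,0,0]}' >/dev/null; python3 track.py;python3 -m creep '{"offset":[[0,-0.007,0],[0,-0.007,0],[0,-0.007,0],[0,-0.007,0],[0,-0.007,0]],"spin":[0,0,0,0,0]}' >/dev/null; python3 track.py
```

```text
hand e -5.4 n 543.6 z 78.6 F [ 1.41 -0.07 -0.14]
t 11.4 top [-116.5  183. ] mid 33.25
hand e -7.1 n 543.6 z 78.5 F [-0.16 -0.86  0.41]
t 12.075 top [-116.5  183. ] mid 33.25
```

```bash
python3 -m creep '{"offset":[[0,-0.007,0],[0,-0.007,0],[0,-0.007,0],[0,-0.007,0],[0,-0.007,0]],"spin":[0,0,0,0,0]}' >/dev/null; python3 track.py
```

```text
hand e -8.9 n 543.6 z 78.5 F [-0.22  0.2   0.11]
t 12.75 top [-116.5  183. ] mid 33.25
```

```bash
python3 -m creep '{"offset":[[0,-0.007,0],[0,-0.007,0],[0,-0.007,0],[0,-0.007,0],[0,-0.007,0]],"spin":[0,0,0,0,0]}' >/dev/null; python3 track.py
```

```text
hand e -10.6 n 543.6 z 78.5 F [-0.08 -0.49  0.53]
t 13.425 top [-116.5  183. ] mid 33.25
```

```bash
python3 -m creep '{"offset":[[0,-0.007,0],[0,-0.007,0],[0,-0.007,0],[0,-0.007,0],[0,-0.007,0]],"spin":[0,0,0,0,0]}' >/dev/null; python3 track.py
```

```text
hand e -12.4 n 543.6 z 78.6 F [-0.72 -0.57 -0.51]
t 14.1 top [-118.   181.5] mid 31.75
```

```bash
python3 -m creep '{"offset":[[0,0.15,0],[0,0.3,0],[0,0.3,0]],"spin":[0,0,0]}' >/dev/null; python3 track.py; python3 -m creep '{"offset":[[0,0.1,0],[0,0.1,0],[0,0,0]],"spin":[0,0,0]}' >/dev/null; python3 track.py
```

```text
hand e 26.4 n 543.7 z 78.6 F [ 0.14 -0.47 -0.18]
t 14.525 top [-120.   179.5] mid 29.75
hand e 35.4 n 543.6 z 78.5 F [-0.48  0.22 -0.8 ]
t 14.95 top [-121.5  178. ] mid 28.25
```

```bash
python3 -m creep '{"offset":[[0,-0.1,-0.3],[0,0,-0.8],[0,0,-0.8],[0,0,-0.8],[0,0,0]],"spin":[0,0,0,0,0]}' >/dev/null; python3 track.py; python3 -m creep '{"offset":[[0,0,0],[0,0,0],[0,0,0],[0,0,0],[0,0,0]],"spin":[0,0,0,0,0]}' >/dev/null; python3 track.py
```

```text
hand e 30.0 n 545.7 z 218.5 F [-0.05 -0.54 -0.38]
t 15.625 top [-123.25  160.5 ] mid 18.625
hand e 30.2 n 543.6 z 213.3 F [ 0.13 -0.7  -0.41]
t 16.3 top [-124.5  156.5] mid 16.0
```

```bash
for i in 1 2; do python3 -m creep '{"offset":[[0,0,0],[0,0,0],[0,0,0],[0,0,0],[0,0,0]],"spin":[0,0,0,0,0]}' >/dev/null; python3 track.py;done; python3 -m creep '{"offset":[[0.8,-0.5,0],[0.8,-0.5,0],[0.8,-0.5,0],[0.8,-0.5,0],[0,0,0]],"spin":[0,0,0,0,0]}' >/dev/null; python3 track.py; python3 pic.py d1
```

```text
hand e 30.1 n 543.6 z 213.6 F [ 0.14 -1.03 -0.6 ]
t 16.975 top [-124.5  157. ] mid 16.25
hand e 30.1 n 543.6 z 213.6 F [-0.66  0.13 -0.46]
t 17.65 top [-124.5  157. ] mid 16.25
hand e -70.9 n 381.1 z 213.7 F [ 0.99  0.16 -0.35]
t 18.325 top [-124.5   174.75] mid 25.125
```

View pics/d1.png

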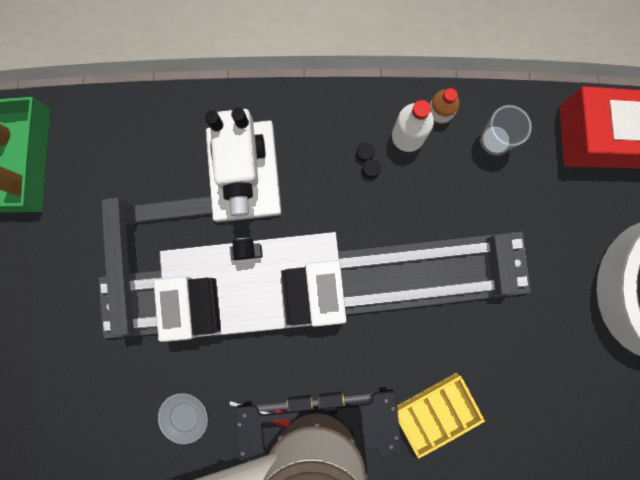

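The arm is clear, and the specimen at (244,248) is in line with the lens at (239,205) along the tilted x axis. The carriage is at rest at 25.1 mm against a target of about 25–26 mm. I'll wait out the 3 s and check again.

```bash
for i in 1 2 3 4; do python3 -m creep '{"offset":[[0,0,0],[0,0,0],[0,0,0],[0,0,0],[0,0,0]],"spin":[0,0,0,0,0]}' >/dev/null; done; python3 track.py; python3 -c "from plant import *;print(finish_job())"
```

```text
hand e -69.8 n 383.6 z 213.6 F [0.33 0.25 0.54]
t 20.925 top [-124.5   174.75] mid 25.125
the job is handed in; nothing more can be done
None
```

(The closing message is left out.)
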